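# Clamp the sample jar on the platform shaker

## Robot

A 7-joint arm with a two-finger parallel gripper is mounted at the origin on the work surface. World frame = base frame: x ahead of the robot, y to its left, z up, the work surface at z = 0. Lengths are in mm, angles in degrees, forces in N, time in s.
With the tool pointing down it reaches from about 350 to 775 mm from the base axis. Payload 3.1 kg.
Tool frame: the origin (TCP) lies between the finger pads; the fingertips stand 14 mm ahead of it and the grasp point (between the pads) lies 5 mm behind it (manip.tcp_to_tips is the distance from the TCP to the fingertips, in mm); z points along the fingers, y is the line along which they close (so a half turn about z gives the same grasp; the last joint's range is limited). The gripper opens to 85 mm and grips with 20 to 120 N. Pads are 22 mm wide; open, the fingers measure 114 mm over their backs; the gripper's body (76 mm by 85 mm) begins 54 mm behind the grasp point. The pads swing forward as they close: fully open they stand 13 mm farther back than shut.
Start: joints at [66.079, 17.813, 0.802, 86.603, -0.252, 75.585, -1.558], TCP at [201.893, -511.621, 245.304] pointing down, gripper open.
Joint ranges: [-154.91, 154.91], [-16.99, 109.72], [-72.82, 74.43], [7.12, 147.25], [-82.49, 262.49], [11.32, 116.49], [-174.64, 174.64]. Speed limits (degrees/s): [159.86, 159.86, 180, 180, 180, 180, 180].

## Interface

Orientations are given as [roll, pitch, yaw] about the fixed x, y, z axes, in that order (R = Rz(yaw) Ry(pitch) Rx(roll)).
In Python, from rig import manip, cams, nets gives the robot as it stands.
- The arm moves only by the tool servo_tool, never from a script. Its arguments are lists of equal length, an entry for each row: "jaw": the gripper command: -1 is fully open, 1 is shut, values between are in proportion; "dp": the shift along the tool's x, y, z as a fraction of full scale, a list of three; "roll": the turn about the tool's z as a fraction of full scale. In form: {"jaw": [jaw, ...], "dp": [[tx, ty, tz], ...], "roll": [roll, ...]}. A call has 1 to 8 rows; each row is the pose to reach, as a shift and turn from the pose commanded when the call began, along the tool's axes at that moment, turning the shorter way round; what a row does not reach only later rows make up. Full scale, the value 1, is 100 mm for a shift and 2 pi rad for a turn. A row lasts 1/12 s, in which the tool goes at most 41.7 mm and 7.16 degrees, less where a joint would pass 70% of its speed; a pose out of reach is approached as far as the arm can. A call with a number of a shift or a turn outside -1 to 1 is refused whole. A call with a gripper value outside its range is refused whole. The fingers move at their own pace and stop on an object; "newtons" is the grip in N (left out, the last holds). Time passes only in rows, so rows that repeat a pose let the fingers close. It gives the time, the measured TCP pose, the force, the opening and the grip force at its end, in the units of the state.
- manip.observe(): the state, without advancing time (a new reading comes with each control period).
- cams.read_camera(name): name is "scene" or "top" or "wrist"; returns the picture (420x560x3 uint8, red, green, blue); there is no depth.
- cams.camera_params(name): a dict with "vfov" (degrees; the focal length in pixels is half the picture's height over the tangent of half this angle, whatever the lens; pixels are square), "cx", "cy" (the principal point, pixels), "k1" (the pictures are not rectified: a ray, as slopes to the right and down, at radius r is drawn at 1 + k1 r^2 times it, then the intrinsics apply), "R" (3x3) and "t" (3): a world point X has camera coordinates R X + t; the wrist camera has in their place "tool_from_camera" (4x4, takes a point from camera to tool coordinates, whose origin is the TCP and whose axes are the flange's). Camera axes: x right, y down, z forward; pixel columns grow to the right and rows downward; lengths in mm; the calibration is good to about 2 mm. A picture is of the moment at which its call begins: read the wrist's pose just before it. camera_params takes no time and is no camera call.
- manip.sign_off(): hands the job in; it is judged then, once.
Trained networks look in the newest picture that a camera, given by its name, has taken for a name from the list of things; names that differ only in an ending like _2 or _b are one class to them, and where a whole thing is asked for, a point or a joint stands for the part that bears it (a point fixed in the world has none). Each returns a list of dicts, best first, with "confidence" (0 to 1); they miss things now and then, are a little off and sometimes report something else, mostly with a low value. They report only what shows in the picture. A call takes as long as a camera call. They do not tell look-alikes from the thing itself.
- nets.look_for(query, camera): "extent" ([left, top, right, bottom] in pixels, round what is visible of it).
The state is a dict: "time": time; "joint_positions": joint angles; "qd": joint speeds; "tau": joint torques, N m; "ee_pos": TCP position; "orientation": TCP orientation; "force": force on the tool from outside, world axes, zero at the start; "ft_torque": the same for the moment, N m; "opening": finger opening in mm; "gripper_force": force on a finger pad.
Only numpy, scipy, OpenCV 4.12 (cv2) and the standard library are available. Lean on these libraries where they do the work, as an engineer would, in place of code of your own. Each camera call takes 0.05 s, during which the arm holds its last target. There are 200 camera calls.

## Task

Get the sample jar ready for shaking: push it along the shaker's platform until it sits fully home in the V-shaped stop, then push the clamp's handle over, past its dead point, until it snaps into lock with the rubber foot pressing on the jar's lid. Do it all by pushing: never pick the jar up or tip it over, and leave the other things where they stand.

Things in the scene. Friction and masses are not known exactly. Their poses are not given: they have to be found in the camera images.
- station: The grey platform shaker, fixed. Origin on the bench right under the nest point, same axes. Its level top plate, 60 mm above the bench, reaches from x = -190 to +150 mm and y = -140 to +140 mm. The clamp body (two dark steel cheeks, 40 mm wide in y over all) stands at x = 60 to 130 mm and rises 125 mm above the platform.
- nest (a point): Seat of the V-shaped steel stop: the point on the platform's top face over which the jar's axis stands when home. +x points along the platform from the open end into the V towards the clamp (the way the jar is pushed), z up. The V opens to -x; its walls (8 mm thick, 50 long, 30 high) stand at 45 degrees either side of +x.
- jar_center (a point): Centre (half-way up) of the wide white sample jar with grey screw lid: 80 mm in diameter, 85 high, 0.3 to 0.55 kg, loose on the platform on the open (-x) side of the V, 75 to 115 mm from its seat and up to 20 mm off its line. Home: its axis within 5 mm of the nest point, seen from above.
- lever (a joint): Clamp handle's angle, rad: 0 open (the start; handle slopes up, away from the jar, 1.05 rad above level), growing as it is pushed over, away from the jar and down, to 1.2 at its stop (0.15 rad below level). Over-centre: a spring drives it back to 0 before the dead point at about 0.85, and on to 1.2 past it, where it locks. Needs up to about 12 N. The hold-down arm swings down with it.
- lever_pivot (a point): Axis of the handle's hinge, on the clamp body, 95 mm beyond the nest in the nest's +x and 125 mm above the platform. Same axes as the nest: the hinge lies along y, and the handle points to +x, at an elevation of 1.05 rad minus the joint value.
- lever_end (a point): Free end of the handle, on its centre line, 120 mm from the pivot. The handle has a black rubber grip, round, 18 mm in diameter, from 40 to 120 mm from the pivot. Its x axis points along the handle away from the pivot.
- pad: Sprung spindle with round black rubber foot, 24 mm in diameter, on the end of the 75 mm hold-down arm. Open, the arm stands upright 70 to 90 mm beyond the nest (+x), topping out 270 mm above the bench, foot pointing back to 40 mm beyond the nest. Locked, the foot bears on the middle of the jar's lid with about 4 N. Origin on the arm's centre line, 39 mm above the foot's face.
- vial: Bystander: small amber bottle, 30 mm in diameter, 60 mm high, standing on the platform near its edge at the nest's +y side. Origin at its foot.
- wrench: Bystander: steel wrench, about 130 mm long, lying on the platform near its edge at the nest's -y side.
- beaker: Bystander: open glass beaker, 68 mm wide, 75 mm high, on the bench beside the shaker, at the nest's -y side. Origin at its foot.
- reagent: Bystander: amber reagent bottle, 64 mm in diameter, 170 mm high, on the bench. Origin at its foot.
- small_jar: Bystander: small white jar, 50 mm in diameter, 50 mm high, on the bench. Origin at its foot.
- dish: Bystander: white porcelain bowl, 84 mm wide, 45 mm high, on the bench. Origin at its foot.
- brush: Bystander: brush, about 170 mm long, lying on the bench.
- jar: The same jar as a body; origin at the centre of its underside, z up.
Not all that is in view belongs to the job. Leave any orange look-alike of the jar alone.

How it is judged (in metres and radians):
On the way, in this order (a step that is already met when the one before it is completed fails the run):
1. the jar stands home in the V stop, while the clamp is still open (horizontal distance between jar_center and nest below 0.005 m and value of joint lever below 0.3 rad and angle between jar_center's own z axis and vertical below 0.08 rad), for 0.2 s.
2. the handle has snapped over into lock (value of joint lever above 1.12 rad), for 0.2 s.
At the end, for the whole second after the job is handed in: The jar stands upright (within 0.05 rad) with its axis within 5 mm of the nest's, the handle is locked (joint above 1.12 rad) and the rubber foot presses on the jar with over 2 N (horizontal distance between jar_center and nest below 0.005 m and angle between jar_center's own z axis and vertical below 0.05 rad and value of joint lever above 1.12 rad and contact force between pad and jar above 2 N); the robot touches nothing.
It fails at once if the jar is lifted more than 10 mm off the platform (z of jar_center in the frame of nest above 0.0525 m).
It fails at once if the jar is tipped by more than 0.3 rad (angle between jar_center's own z axis and vertical above 0.3 rad).
It fails at once if another thing is moved by more than 25 mm (distance of any of vial, wrench, beaker, reagent, small_jar, dish, brush from where it was at the start of the episode above 0.025 m).
It also fails if it takes over 48 s, if anything falls off the work surface, if the arm or the gripper's body presses on something with over 40 N, if the wrist force passes 120 N, or if a joint passes its speed limit or range.

## Working session

There is one attempt and no reset: what is moved stays moved. The work goes in short steps, Python scripts to look and compute and a tool call to move; the robot and the scene stay as the last step left them, time stands still between calls to the robot, and variables do not carry over. Pictures are saved under pics/ and viewed, at most 10 in all, crops included, and the job is handed in when it is done.

Besides the shell and the picture viewer there is one more tool, called after "Call:" in YAML: its name, and indented under it one key for each argument. servo_tool: Moves the arm, as the interface text tells. Shift numbers are shares of 100 mm and turn numbers shares of 2 pi rad, none past 1 either way. Its arguments: {"type":"object","properties":{"jaw":{"type":"array","items":{"type":"number"}},"dp":{"type":"array","items":{"type":"array","items":{"type":"number","minimum":-1,"maximum":1}}},"roll":{"type":"array","items":{"type":"number","minimum":-1,"maximum":1}},"newtons":{"type":"number"}},"required":["jaw","dp","roll"]}

```bash
mkdir -p pics
cat > h.py <<'E'
import numpy as np, cv2
from rig import manip, cams, nets
def snap(n,f):
    im=cams.read_camera(n); cv2.imwrite('pics/'+f,im[:,:,::-1]); return im
def ray(n,u,v):
    p=cams.camera_params(n); f=210/np.tan(np.radians(p['vfov']/2))
    d=np.array([(u-p['cx'])/f,(v-p['cy'])/f]); s=d.copy()
    for _ in range(20): s=d/(1+p['k1']*(s@s))
    R=np.array(p['R']);t=np.array(p['t'])
    return -R.T@t, R.T@np.array([s[0],s[1],1])
def onz(n,u,v,z):
    o,d=ray(n,u,v); return o+d*(z-o[2])/d[2]
def proj(n,X):
    p=cams.camera_params(n); f=210/np.tan(np.radians(p['vfov']/2))
    c=np.array(p['R'])@np.array(X)+np.array(p['t']); s=c[:2]/c[2]; s=s*(1+p['k1']*(s@s))
    return np.array([p['cx'],p['cy']])+f*s
E
python3 - <<'E'
from h import *
a=snap('scene','s1.png');b=snap('top','t1.png')
for n in('scene','top'):
    p=cams.camera_params(n); print(n,p['vfov'],-np.array(p['R']).T@np.array(p['t']),np.array(p['R'])[2])
    for q in('station','jar','lever','pad','vial','wrench','beaker','reagent','small_jar','dish','brush'):
        print(q,[(np.round(d['extent']).astype(int).tolist(),round(d['confidence'],2)) for d in nets.look_for(q,n)[:3]])
print(manip.observe())
E
```

```text
scene 45.22191233905722 [1229.95470003  671.19557376 1329.91890409] [-0.42777293 -0.44748688 -0.7853444 ]
station [([239, 165, 370, 317], 0.96), ([180, 152, 198, 169], 0.18)]
jar [([205, 267, 234, 305], 0.85), ([280, 241, 308, 281], 0.82)]
lever [([338, 167, 349, 196], 0.58)]
pad []
vial [([179, 152, 200, 172], 0.55), ([272, 216, 284, 233], 0.5), ([235, 164, 372, 321], 0.38)]
wrench [([319, 255, 358, 282], 0.69)]
beaker [([364, 257, 385, 285], 0.55)]
reagent [([222, 105, 238, 143], 0.94), ([238, 164, 374, 316], 0.55)]
small_jar [([423, 286, 438, 305], 0.82), ([236, 168, 373, 316], 0.6)]
dish [([179, 152, 197, 171], 0.91), ([320, 255, 358, 279], 0.43)]
brush [([234, 167, 372, 314], 0.32), ([422, 288, 439, 304], 0.18)]
top 51.556647413764416 [ 471.69250258   16.62620339 1824.08522319] [ 0.09065125  0.00309241 -0.9958779 ]
station [([226, 182, 303, 271], 0.75)]
jar [([280, 148, 297, 173], 0.92), ([245, 196, 269, 215], 0.6)]
lever []
pad [([261, 239, 265, 244], 0.49)]
vial [([248, 195, 268, 216], 0.55), ([289, 214, 296, 224], 0.45)]
wrench [([222, 223, 256, 234], 0.7), ([225, 180, 306, 2
[... 209 characters left out ...]
ime': 1.2, 'joint_positions': array([66.07849639, 17.81193095,  0.80252701, 86.60277022, -0.254501  ,
       75.58546023, -1.55658594]), 'qd': array([ 0.02027329, -0.02275071,  0.04833379,  0.0208027 , -0.05207244,
       -0.04466489,  0.00748779]), 'tau': array([ 1.18123485e-04, -3.79813349e+01,  1.45608424e-01, -2.30860430e+01,
        1.21203630e-02,  1.87088401e-03, -2.80838844e-05]), 'ee_pos': array([ 201.90634652, -511.60826395,  245.31514754]), 'orientation': array([ 1.79998417e+02, -1.05385058e-03,  2.15375067e+01]), 'force': array([-0.69166753, -0.46000432,  0.13045915]), 'ft_torque': array([-0.0215091 , -0.0208083 ,  0.00529782]), 'gripper_force': 0.0, 'opening': 85.52196386229728}
```

View pics/s1.png

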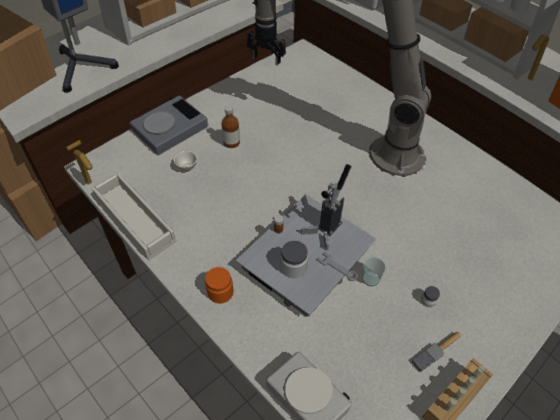

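View pics/t1.png

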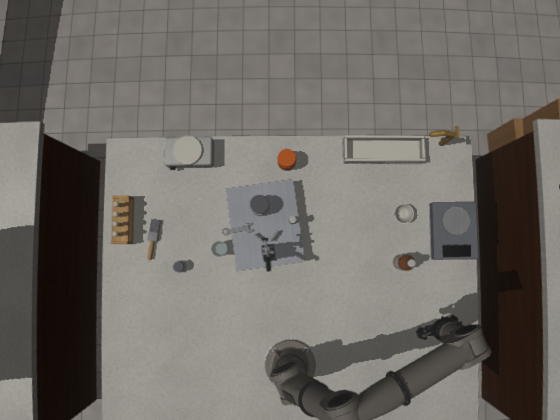

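The arm is at the right. In the scene picture there are two jar candidates: (219,286) is orange on the bench, so a look-alike, and (294,261) is white with a grey lid, on the platform, and fits. I'll confirm in an enlarged crop.

Run:
```python
import cv2
a=cv2.imread('pics/s1.png')[155:325,225:395];b=cv2.imread('pics/t1.png')[170:285,205:320]
cv2.imwrite('pics/c1.png',cv2.resize(a,(595,595),interpolation=cv2.INTER_CUBIC))
cv2.imwrite('pics/c2.png',cv2.resize(b,(575,575),interpolation=cv2.INTER_CUBIC))
```

```text
(no output)
```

View pics/c1.png

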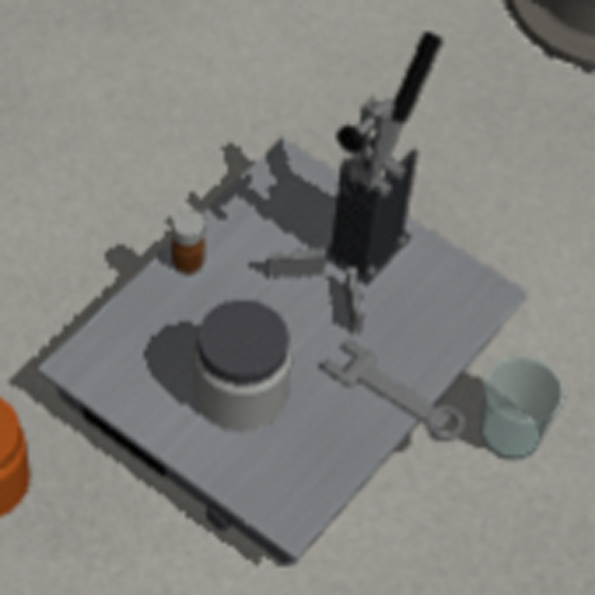

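View pics/c2.png

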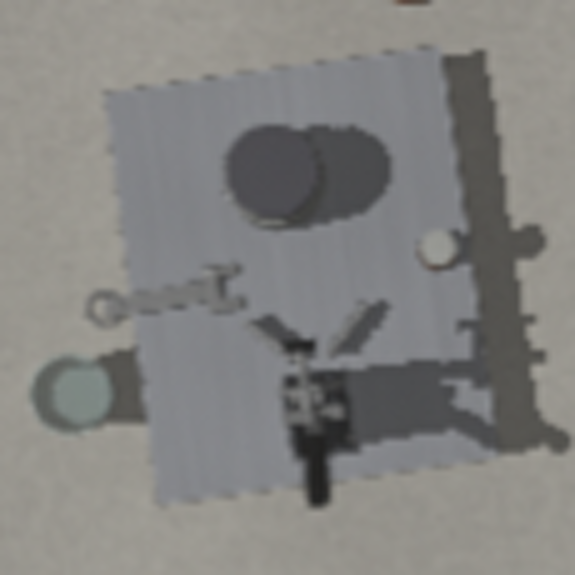

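c1 confirms it: the white jar with grey lid is on the platform (lid centre at crop 245,340). The wrench is close to the left V wall, the handle tip is at crop (432,38), and the clamp stands on the robot's side. Next I fit the station pose.

```bash
cat > fit.py <<'E'
from h import *
from scipy.optimize import least_squares
T=lambda x,y:((x+.5)/5-.5+205,(y+.5)/5-.5+170)
S=lambda x,y:((x+.5)/3.5-.5+225,(y+.5)/3.5-.5+155)
C=[(-190,140),(-190,-140),(150,-140),(150,140)]
# -x edge is far (top of top picture); nest +y is to the right there
tp=[T(438,46),T(104,93),T(158,507),T(497,458)]; sp=[S(40,370),S(297,553),S(527,293),S(283,137)]
def W(p,X):
    c,s=np.cos(p[2]),np.sin(p[2]); return np.array([p[0]+c*X[0]-s*X[1],p[1]+s*X[0]+c*X[1],X[2]])
def res(p,cs=(('top',tp),('scene',sp))):
    return np.concatenate([proj(n,W(p,(*c,60)))-u for n,l in cs for c,u in zip(C,l)])
for cs in ((('top',tp),),(('scene',sp),),(('top',tp),('scene',sp))):
    r=least_squares(res,[450,0,3.1],args=(cs,)); p=r.x; print(np.round([p[0],p[1],np.degrees(p[2])],2),np.abs(r.fun).max())
np.save('p.npy',p)
for n,uv in(('top',T(272,170)),('scene',S(245,340))):
    w=onz(n,*uv,145); d=w[:2]-p[:2];c,s=np.cos(p[2]),np.sin(p[2]); print('lid',n,np.round(w),'nest',np.round([c*d[0]+s*d[1],-s*d[0]+c*d[1]]))
e=W(p,(95+120*np.cos(1.05),0,185+120*np.sin(1.05))); print('lever end',e,proj('scene',e),S(432,38),proj('top',e),T(318,505))
for X in((0,0,60),(-150,0,100),(95,0,185)): print(X,W(p,X),np.linalg.norm(W(p,X)[:2]))
print('vial',onz('top',*T(438,248),120),'beaker',onz('top',*T(72,394),75))
E
python3 fit.py
```

```text
[559.21  99.03 187.78] 0.4614984131487745
[557.85  99.03 187.82] 1.2782607920556757
[558.4   99.09 187.81] 1.4086889478234639
lid top [655. 118. 145.] nest [-99.  -6.]
lid scene [655. 124. 145.] nest [-99. -11.]
lever end [405.12339923  78.07238191 289.09078707] [348.60382594 164.7287239 ] (348.07142857142856, 165.5) [268.02019797 269.95565137] (268.2, 270.6)
(0, 0, 60) [558.39806739  99.0867589   60.        ] 567.1213163468929
(-150, 0, 100) [707.00784899 119.46156716 100.        ] 717.0294028619303
(95, 0, 185) [464.27853904  86.18271367 185.        ] 472.2097224219483
vial [595.64073441 -10.56847207 120.        ] beaker [482.49392836 283.84557731  75.        ]
```

```bash
cat >> h.py <<'E'
def nestf(w,f='p.npy'):
    p=np.load(f);c,s=np.cos(p[2]),np.sin(p[2]);d=np.array(w[:2])-p[:2]
    return np.round([c*d[0]+s*d[1],-s*d[0]+c*d[1]],1)
E
python3 - <<'E'
from h import *
T=lambda x,y:((x+.5)/5-.5+205,(y+.5)/5-.5+170)
S=lambda x,y:((x+.5)/3.5-.5+225,(y+.5)/3.5-.5+155)
for a in((243,268),(246,303),(215,290),(105,305)):print('wrench top',nestf(onz('top',*T(*a),64)))
for a in((352,340),(320,366),(340,385)):print('wrench scene',nestf(onz('scene',*S(*a),64)))
for a in((255,320),(380,305),(295,345),(338,350)):print('V top',nestf(onz('top',*T(*a),90)))
print('vial',nestf(onz('top',*T(438,248),120)))
print('tcp',nestf(manip.observe()['ee_pos']))
E
```

```text
wrench top [-32.1 -43.8]
wrench top [ -3.6 -45.3]
wrench top [-17.5 -68.8]
wrench top [ -18. -159.]
wrench scene [  3.9 -50.3]
wrench scene [-35.1 -45.2]
wrench scene [-39.5 -69.9]
V top [ 12.4 -38.3]
V top [14.5 62.2]
V top [36.6 -9.4]
V top [45.3 24. ]
vial [-22.  113.7]
tcp [436.1 556.6]
```

Call:
servo_tool:
  jaw: [-0.18,-0.18,-0.18,-0.18]
  dp:
    - [0.25,-0.25,0]
    - [0.5,-0.5,0]
    - [0.75,-0.75,0]
    - [1,-1,0]
  roll: [0.019,0.038,0.038,0.038]

```text
time: 1.53
ee_pos: [258.6, -380.5, 245.3]
orientation: [180.0, -0.0, 7.8]
force: [0.3, 0.4, 1.3]
opening: 50.4
gripper_force: 0.0
```

Call:
servo_tool:
  jaw: [-0.18,-0.18,-0.18,-0.18]
  dp:
    - [0.25,-0.25,0]
    - [0.5,-0.5,0]
    - [0.75,-0.75,0]
    - [1,-1,0]
  roll: [0,0,0,0]

```text
time: 1.87
ee_pos: [344.3, -267.7, 245.7]
orientation: [179.9, -0.0, 7.8]
force: [0.7, -0.4, -0.3]
opening: 50.1
gripper_force: 0.0
```

Call:
servo_tool:
  jaw: [-0.18,-0.18,-0.18,-0.18]
  dp:
    - [0.25,-0.25,0]
    - [0.5,-0.5,0]
    - [0.75,-0.75,0]
    - [1,-1,0]
  roll: [0,0,0,0]

```text
time: 2.2
ee_pos: [429.8, -155.0, 245.6]
orientation: [180.0, -0.0, 7.8]
force: [1.3, -0.2, -0.5]
opening: 50.1
gripper_force: 0.0
```

Call:
servo_tool:
  jaw: [-0.18,-0.18,-0.18,-0.18]
  dp:
    - [0.25,-0.25,0]
    - [0.5,-0.5,0]
    - [0.75,-0.75,0]
    - [1,-1,0]
  roll: [0,0,0,0]

```text
time: 2.53
ee_pos: [515.3, -42.3, 245.5]
orientation: [180.0, -0.0, 7.8]
force: [-0.1, -0.6, 0.9]
opening: 50.3
gripper_force: 0.0
```

Run:
```python
from h import *
o=manip.observe();print(o['time'],nestf(o['ee_pos']),o['ee_pos'],o['orientation'],o['joint_positions'],o['force'])
```

```text
2.5333 [ 62.  134.2] [515.25313878 -42.31971132 245.51141796] [ 1.79981615e+02 -3.10631278e-02  7.83594608e+00] [ 21.09230397  15.42429162 -22.93786583  90.98720814   6.18111687
  74.80793503 -84.88714517] [-0.06920653 -0.55622733  0.85062965]
```

Call:
servo_tool:
  jaw: [-0.18,-0.18,-0.18,-0.18]
  dp:
    - [0.35,0,0]
    - [0.7,0,0]
    - [1,-0.2,0]
    - [1,-0.2,0]
  roll: [0,0,0,0]

```text
time: 2.87
ee_pos: [614.4, -3.9, 243.3]
orientation: [-179.6, -0.1, 8.2]
force: [0.3, 0.9, -0.1]
opening: 50.2
gripper_force: 0.0
```

Call:
servo_tool:
  jaw: [-0.18,-0.18,-0.18,-0.18,-0.18]
  dp:
    - [0.25,-0.2,0]
    - [0.5,-0.4,0]
    - [0.75,-0.6,0]
    - [1,-0.8,0]
    - [1,-0.8,0]
  roll: [0,0,0,0,0]

```text
time: 3.28
ee_pos: [700.1, 90.9, 242.2]
orientation: [-179.6, 0.1, 8.3]
force: [-1.0, 1.0, -0.2]
opening: 50.3
gripper_force: 0.0
```

Run:
```python
from h import *
o=manip.observe();print(o['time'],nestf(o['ee_pos']),o['ee_pos'],o['orientation'],o['joint_positions'],o['force'])
```

```text
3.2833 [-139.3   27.4] [700.12852069  90.90452417 242.15455355] [-1.79575344e+02  6.02549976e-02  8.33156328e+00] [  2.10447916  39.35745522 -22.23746005  55.9118387   13.47645213
  86.97655098 -97.8333682 ] [-1.03907852  0.97825863 -0.19015941]
```

Call:
servo_tool:
  jaw: [-0.18,-0.18,-0.18,-0.18,-0.18]
  dp:
    - [0.28,-0.26,0]
    - [0.28,-0.26,0]
    - [0.28,-0.26,0.3]
    - [0.28,-0.26,0.6]
    - [0.28,-0.26,0.6]
  roll: [0,0,0,0,0]

```text
time: 3.7
ee_pos: [718.8, 111.4, 177.2]
orientation: [179.9, 0.8, 8.0]
force: [-1.9, -0.3, -1.8]
opening: 50.6
gripper_force: 0.0
```

Run:
```python
from h import *
o=manip.observe();print(o['time'],nestf(o['ee_pos']),o['ee_pos'],o['orientation'],o['joint_positions'],o['force'])
a=snap('scene','s2.png'); cv2.imwrite('pics/c3.png',cv2.resize(a[100:330,200:400,::-1],(520,598),interpolation=cv2.INTER_CUBIC))
```

```text
3.7 [-160.6    9.6] [718.80530085 111.4296331  177.18134402] [179.93040946   0.81901504   7.95163204] [  -0.17753491   44.18425707  -21.42200953   56.46637745   14.83134559
   82.49947911 -100.13453771] [-1.89586733 -0.32924902 -1.76200386]
```

View pics/c3.png

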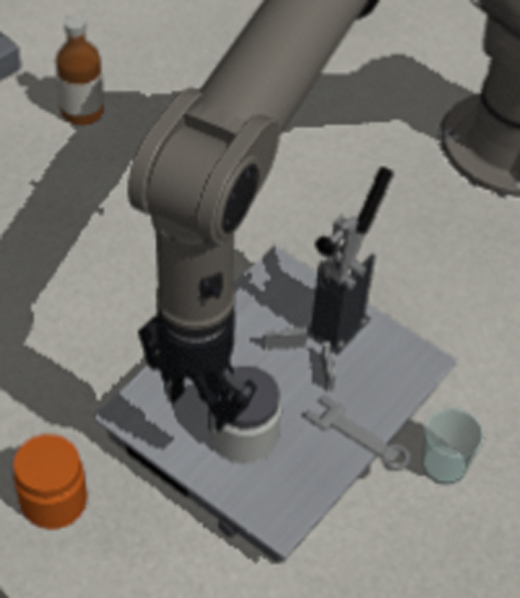

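The gripper is hanging behind the jar (crop 230,400), still above the lid, and the arm clears the clamp. I'll trim the position and go on down.

Call:
servo_tool:
  jaw: [-0.18,-0.18,-0.18,-0.18]
  dp:
    - [0.05,-0.06,0]
    - [0.05,-0.06,0]
    - [0.05,-0.06,0]
    - [0.05,-0.06,0]
  roll: [0,0,0,0]

```text
time: 4.08
ee_pos: [728.2, 119.5, 187.8]
orientation: [-180.0, -0.2, 7.9]
force: [-0.1, 0.5, -0.0]
opening: 50.3
gripper_force: 0.0
```

```bash
cat > st.py <<'E'
from h import *
o=manip.observe();print(o['time'],nestf(o['ee_pos']),np.round(o['ee_pos'],1),np.round(o['orientation'],1),np.round(o['joint_positions'],1),np.round(o['force'],1))
E
python3 st.py
```

```text
4.0833 [-171.     2.8] [728.2 119.5 187.8] [-180.    -0.2    7.9] [  -0.9   44.5  -21.5   54.4   15.    83.2 -100.5] [-0.1  0.5 -0. ]
```

Call:
servo_tool:
  jaw: [-0.18,-0.18,-0.18,-0.18,-0.18,-0.18]
  dp:
    - [0,-0.03,0.2]
    - [0,-0.03,0.4]
    - [0,-0.03,0.6]
    - [0,-0.03,0.87]
    - [0,-0.03,0.87]
    - [0,-0.03,0.87]
  roll: [0,0,0,0,0,0]

```text
time: 4.58
ee_pos: [725.8, 121.3, 97.3]
orientation: [180.0, 0.2, 7.8]
force: [0.3, -0.1, 1.1]
opening: 50.7
gripper_force: 0.0
```

```bash
python3 st.py
```

```text
4.5833 [-168.9    0.7] [725.8 121.3  97.3] [180.    0.2   7.8] [  -0.6   47.6  -20.9   61.7   16.    73.5 -101.9] [ 0.3 -0.1  1.1]
```

Call:
servo_tool:
  jaw: [-0.18,-0.18,-0.18,-0.18,-0.18,-0.18,-0.18,-0.18]
  dp:
    - [-0.1,0,0]
    - [-0.2,0,0]
    - [-0.26,0,0]
    - [-0.32,0,0]
    - [-0.38,0,0]
    - [-0.44,0,0]
    - [-0.5,0,0]
    - [-0.56,0,0]
  roll: [0,0,0,0,0,0,0,0]

```text
time: 5.25
ee_pos: [672.4, 114.6, 99.8]
orientation: [-180.0, -0.2, 7.9]
force: [3.7, 0.0, 3.0]
opening: 50.3
gripper_force: 2.7
```

Call:
servo_tool:
  jaw: [-0.18,-0.18,-0.18,-0.18,-0.18,-0.18,-0.18,-0.18]
  dp:
    - [-0.06,0,0]
    - [-0.12,0,0]
    - [-0.18,0,0]
    - [-0.24,0,0]
    - [-0.3,0,0]
    - [-0.36,0,0]
    - [-0.42,0,0]
    - [-0.48,0,0]
  roll: [0,0,0,0,0,0,0,0]

```text
time: 5.92
ee_pos: [623.3, 107.5, 98.4]
orientation: [180.0, -0.0, 7.9]
force: [4.1, 0.7, 5.1]
opening: 50.3
gripper_force: 2.8
```

```bash
python3 st.py
python3 - <<'E'
from h import *
a=snap('scene','s3.png'); cv2.imwrite('pics/c4.png',cv2.resize(a[130:320,210:400,::-1],(595,595),interpolation=cv2.INTER_CUBIC))
E
```

```text
5.9167 [-65.5   0.5] [623.3 107.5  98.4] [180.   -0.    7.9] [   3.3   35.7  -22.7   83.4   14.5   63.8 -104.1] [4.1 0.7 5.1]
```

View pics/c4.png

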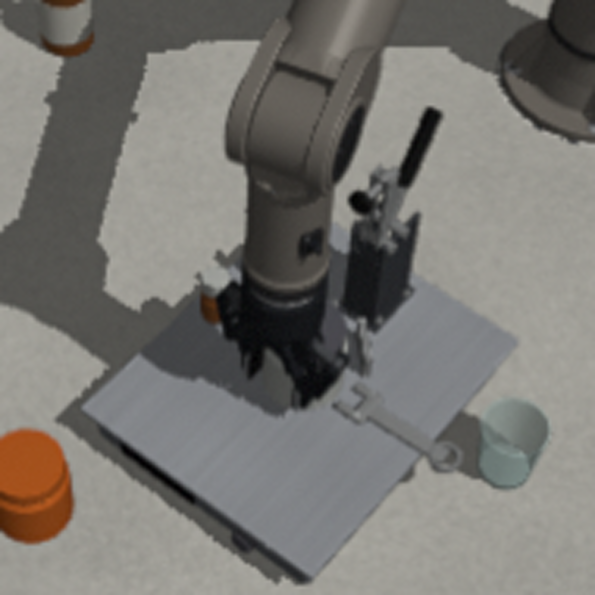

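The jar is cradled and sliding with a force of about 4 N, and the wrench (crop 355,400) hasn't moved. I'll carry on gently until the force rises.

Call:
servo_tool:
  jaw: [-0.18,-0.18,-0.18,-0.18,-0.18,-0.18]
  dp:
    - [-0.03,0,0]
    - [-0.06,0,0]
    - [-0.09,0,0]
    - [-0.12,0,0]
    - [-0.15,0,0]
    - [-0.15,0,0]
  roll: [0,0,0,0,0,0]

```text
time: 6.47
ee_pos: [607.7, 105.5, 98.0]
orientation: [180.0, 0.1, 7.9]
force: [2.1, 0.4, 3.4]
opening: 50.6
gripper_force: 1.4
```

Call:
servo_tool:
  jaw: [-0.18,-0.18,-0.18,-0.18]
  dp:
    - [-0.02,0,0]
    - [-0.04,0,0]
    - [-0.05,0,0]
    - [-0.05,0,0]
  roll: [0,0,0,0]

```text
time: 6.8
ee_pos: [603.2, 104.8, 98.0]
orientation: [180.0, 0.1, 7.9]
force: [2.2, 0.4, 1.6]
opening: 50.6
gripper_force: 1.5
```

```bash
python3 st.py
```

```text
6.8 [-45.2   0.4] [603.2 104.8  98. ] [1.8e+02 1.0e-01 7.9e+00] [   3.9   33.6  -23.    87.    14.1   62.4 -104.3] [2.2 0.4 1.6]
```

Call:
servo_tool:
  jaw: [-0.18,-0.18,-0.18,-0.18]
  dp:
    - [-0.01,0,0]
    - [-0.02,0,0]
    - [-0.03,0,0]
    - [-0.03,0,0]
  roll: [0,0,0,0]

```text
time: 7.13
ee_pos: [600.4, 104.4, 98.0]
orientation: [180.0, 0.1, 7.9]
force: [2.7, 0.2, 0.3]
opening: 50.4
gripper_force: 1.5
```

Call:
servo_tool:
  jaw: [-0.18,-0.18,-0.18,-0.18]
  dp:
    - [-0.01,0,0]
    - [-0.02,0,0]
    - [-0.03,0,0]
    - [-0.03,0,0]
  roll: [0,0,0,0]

```text
time: 7.47
ee_pos: [599.7, 103.9, 98.7]
orientation: [180.0, -0.2, 7.8]
force: [5.9, 0.2, -0.6]
opening: 50.8
gripper_force: 2.8
```

Call:
servo_tool:
  jaw: [-0.18,-0.18,-0.18,-0.18,-0.18]
  dp:
    - [-0.01,0,0]
    - [-0.02,0,0]
    - [-0.03,0,0]
    - [-0.03,0,0]
    - [-0.03,0,0]
  roll: [0,0,0,0,0]

```text
time: 7.88
ee_pos: [599.0, 103.5, 99.6]
orientation: [-180.0, -0.5, 7.8]
force: [9.0, 0.5, -0.8]
opening: 50.4
gripper_force: 4.2
```

```bash
python3 st.py
```

```text
7.8833 [-40.8   1.1] [599.  103.5  99.6] [-180.    -0.5    7.8] [   4.3   32.7  -23.1   88.3   14.1   61.4 -104.5] [ 9.   0.5 -0.8]
```

The jar has stalled at TCP nest x -41 mm (I expected -42) with 9 N, so it should be seated. I'll back off and check by camera.

Call:
servo_tool:
  jaw: [-0.18,-0.18,-0.18,-0.18,-0.18]
  dp:
    - [0.1,0,0]
    - [0.25,0,0]
    - [0.5,0,0]
    - [0.7,0,0]
    - [0.7,0,0]
  roll: [0,0,0,0,0]

```text
time: 8.3
ee_pos: [665.2, 113.1, 96.5]
orientation: [-180.0, 0.1, 7.8]
force: [0.4, 0.3, -1.0]
opening: 50.4
gripper_force: 0.0
```

Call:
servo_tool:
  jaw: [1,1,1,1,1]
  dp:
    - [0.05,0,-0.25]
    - [0.1,0,-0.5]
    - [0.15,0,-0.75]
    - [0.2,0,-1]
    - [0.2,0,-1]
  roll: [0,0,0,0,0]

```text
time: 8.72
ee_pos: [685.6, 116.9, 203.6]
orientation: [-179.9, -0.4, 7.9]
force: [0.5, 0.4, 1.4]
opening: -0.2
gripper_force: 0.0
```

Call:
servo_tool:
  jaw: [1,1,1,1,1]
  dp:
    - [0.1,0,-0.25]
    - [0.2,0,-0.5]
    - [0.3,0,-0.75]
    - [0.3,0,-1]
    - [0.3,0,-1]
  roll: [0,0,0,0,0]

```text
time: 9.13
ee_pos: [714.2, 120.9, 302.8]
orientation: [-179.9, -0.3, 7.9]
force: [-0.9, -0.4, 2.2]
opening: 0.0
gripper_force: 0.0
```

```bash
python3 st.py
python3 - <<'E'
from h import *
a=snap('scene','s4.png');b=snap('top','t4.png')
for n in('scene','top'):
  for q in ('jar','wrench'): print(n,q,[(np.round(d['extent']).astype(int).tolist(),round(d['confidence'],2)) for d in nets.look_for(q,n)[:3]])
w=np.hstack([cv2.resize(a[155:325,225:395],(390,390),interpolation=cv2.INTER_CUBIC),cv2.resize(b[170:285,205:320],(390,390),interpolation=cv2.INTER_CUBIC)])
p=np.load('p.npy')
# overlay expected lid circle at home
for k,(n,o,sc) in enumerate((('scene',(225,155),390/170),('top',(205,170),390/115))):
  pts=[proj(n,(p[0]+40*np.cos(t),p[1]+40*np.sin(t),145)) for t in np.linspace(0,2*np.pi,60)]
  pts=[((u-o[0]+.5)*sc-.5+390*k,(v-o[1]+.5)*sc-.5) for u,v in pts]
  cv2.polylines(w,[np.int32(np.round(pts))],True,(0,255,0),1)
cv2.imwrite('pics/c5.png',w[:,:,::-1])
E
```

```text
9.1333 [-157.4   -0.5] [714.2 120.9 302.8] [-179.9   -0.3    7.9] [ -2.5  41.8 -21.8  43.   14.4  96.8 -99.4] [-0.9 -0.4  2.2]
scene jar [([205, 262, 232, 303], 0.91), ([300, 218, 328, 261], 0.76)]
scene wrench [([318, 253, 356, 280], 0.59)]
top jar [([280, 149, 296, 171], 0.84)]
top wrench [([225, 179, 303, 272], 0.73), ([235, 224, 252, 231], 0.67)]
```

View pics/c5.png

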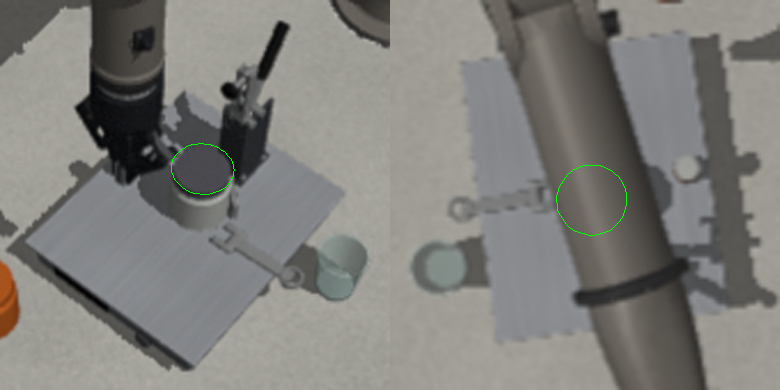

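The lid lies right on the predicted home circle (scene crop 203,168), and the handle is still open. Next I go over to the handle, passing above the clamp.

Call:
servo_tool:
  jaw: [1,1,1,1,1]
  dp:
    - [-0.1,0,-0.25]
    - [-0.35,0,-0.25]
    - [-0.65,0,-0.25]
    - [-1,0,-0.25]
    - [-1,0,-0.25]
  roll: [0,0,0,0,0]

```text
time: 9.85
ee_pos: [604.9, 105.8, 319.7]
orientation: [179.8, 0.9, 8.1]
force: [0.8, 1.4, -0.9]
opening: 0.2
gripper_force: 0.0
```

Call:
servo_tool:
  jaw: [1,1,1,1,1]
  dp:
    - [-0.25,0,0]
    - [-0.5,0,0]
    - [-0.75,0,0]
    - [-1,0,0]
    - [-1,0,0]
  roll: [0,0,0,0,0]

```text
time: 10.27
ee_pos: [510.4, 92.3, 322.5]
orientation: [179.9, 0.4, 7.9]
force: [-0.9, -0.1, 0.4]
opening: 0.1
gripper_force: 0.0
```

```bash
python3 st.py
```

```text
10.2667 [48.5  0.2] [510.4  92.3 322.5] [179.9   0.4   7.9] [  7.8  14.4 -25.6  81.7   6.3  85.6 -99.7] [-0.9 -0.1  0.4]
```

Call:
servo_tool:
  jaw: [1,1,1,1,1,1,1]
  dp:
    - [-0.25,0,0]
    - [-0.5,0,0]
    - [-0.62,0,0]
    - [-0.62,0,0.12]
    - [-0.62,0,0.25]
    - [-0.62,0,0.36]
    - [-0.62,0,0.36]
  roll: [0,0,0,0,0,0,0]

```text
time: 10.85
ee_pos: [452.5, 83.6, 284.5]
orientation: [180.0, 0.4, 7.8]
force: [-0.8, 0.0, -0.5]
opening: 0.2
gripper_force: 0.0
```

```bash
python3 st.py
python3 - <<'E'
import numpy as np
s=95
for q in np.arange(0,1.21,.1):
    t=1.05-q; print(round(q,2),np.round([95+s*np.cos(t)-9*np.sin(t)-11,185+s*np.sin(t)+9*np.cos(t)+14],1))
E
```

```text
10.85 [107.   1.] [452.5  83.6 284.5] [180.    0.4   7.8] [ 10.4   7.8 -25.8  94.5   3.4  78.9 -98.1] [-0.8  0.  -0.5]
0.0 [123.5 285.9]
0.1 [131.9 281.5]
0.2 [139.9 276.3]
0.3 [147.4 270.3]
0.4 [154.2 263.7]
0.5 [160.3 256.3]
0.6 [165.6 248.4]
0.7 [170.2 240. ]
0.8 [173.8 231.2]
0.9 [176.6 222.1]
1.0 [178.4 212.7]
1.1 [179.3 203.2]
1.2 [179.3 193.7]
```

Call:
servo_tool:
  jaw: [1,1,1,1,1,1,1]
  dp:
    - [-0.1,0,0]
    - [-0.17,0,0]
    - [-0.25,0,0.03]
    - [-0.33,0,0.08]
    - [-0.41,0,0.14]
    - [-0.48,0,0.21]
    - [-0.48,0,0.21]
  roll: [0,0,0,0,0,0,0]

```text
time: 11.43
ee_pos: [408.4, 78.2, 268.9]
orientation: [180.0, -0.5, 7.9]
force: [2.5, 1.3, 8.0]
opening: -0.2
gripper_force: 4.2
```

```bash
python3 st.py
```

```text
11.4333 [151.4   0.4] [408.4  78.2 268.9] [180.   -0.5   7.9] [ 11.8   1.8 -25.6 102.6   0.9  75.2 -96.1] [2.5 1.3 8. ]
```

Call:
servo_tool:
  jaw: [1,1,1,1,1,1,1,1]
  dp:
    - [-0.06,0,0.09]
    - [-0.11,0,0.18]
    - [-0.16,0,0.27]
    - [-0.19,0,0.36]
    - [-0.22,0,0.45]
    - [-0.24,0,0.55]
    - [-0.24,0,0.63]
    - [-0.24,0,0.63]
  roll: [0,0,0,0,0,0,0,0]

```text
time: 12.1
ee_pos: [381.2, 74.0, 201.4]
orientation: [180.0, 0.2, 7.9]
force: [0.6, 0.1, 0.3]
opening: -0.2
gripper_force: 0.0
```

```bash
python3 st.py
```

```text
12.1 [178.9   0.8] [381.2  74.  201.4] [180.    0.2   7.9] [ 11.9   1.9 -25.8 112.3   0.9  66.2 -96.4] [0.6 0.1 0.3]
```

The force dropped to zero at about 1.1 rad, so the handle should have snapped over. I'll retreat upward and check.

Call:
servo_tool:
  jaw: [1,1,1,1,1,1]
  dp:
    - [0,0,-0.1]
    - [0,0,-0.3]
    - [0,0,-0.6]
    - [0,0,-1]
    - [0,0,-1]
    - [0,0,-1]
  roll: [0,0,0,0,0,0]

```text
time: 12.6
ee_pos: [384.8, 74.9, 305.7]
orientation: [180.0, -0.4, 7.9]
force: [-0.3, -0.1, -1.1]
opening: -0.1
gripper_force: 0.0
```

Call:
servo_tool:
  jaw: [1,1,1,1,1]
  dp:
    - [0,0.25,0]
    - [0,0.5,0]
    - [0,0.75,0]
    - [0,1,0]
    - [0,1,0]
  roll: [0,0,0,0,0]

```text
time: 13.02
ee_pos: [396.3, -30.6, 301.8]
orientation: [179.9, 0.2, 7.3]
force: [0.1, 0.5, 0.2]
opening: 0.2
gripper_force: 0.0
```

Call:
servo_tool:
  jaw: [1,1,1,1,1]
  dp:
    - [0,0.25,0]
    - [0,0.5,0]
    - [0,0.75,0]
    - [0,1,0]
    - [0,1,0]
  roll: [0,0,0,0,0]

```text
time: 13.43
ee_pos: [409.5, -129.3, 301.8]
orientation: [179.9, 0.2, 7.4]
force: [-0.5, -0.5, 0.3]
opening: 0.1
gripper_force: 0.0
```

```bash
python3 st.py
python3 - <<'E'
from h import *
a=snap('scene','s5.png');b=snap('top','t5.png')
w=np.hstack([cv2.resize(a[155:325,225:395],(390,390),interpolation=cv2.INTER_CUBIC),cv2.resize(b[170:285,205:320],(390,390),interpolation=cv2.INTER_CUBIC)])
p=np.load('p.npy')
for k,(n,o,sc) in enumerate((('scene',(225,155),390/170),('top',(205,170),390/115))):
  pts=[proj(n,(p[0]+40*np.cos(t),p[1]+40*np.sin(t),145)) for t in np.linspace(0,2*np.pi,60)]
  c,s=np.cos(p[2]),np.sin(p[2]); t=-.15
  e=proj(n,(p[0]+c*(95+120*np.cos(t)),p[1]+s*(95+120*np.cos(t)),185+120*np.sin(t)))
  f=lambda q:tuple(int(round(x)) for x in ((q[0]-o[0]+.5)*sc-.5+390*k,(q[1]-o[1]+.5)*sc-.5))
  cv2.polylines(w,[np.int32([f(q) for q in pts])],True,(0,255,0),1); cv2.circle(w,f(e),4,(255,0,0),1)
cv2.imwrite('pics/c6.png',w[:,:,::-1])
E
```

```text
13.4333 [178.5 206.1] [ 409.5 -129.3  301.8] [179.9   0.2   7.4] [ 25.4   2.5 -10.7  97.1   0.7  80.5 -68.1] [-0.5 -0.5  0.3]
```

View pics/c6.png

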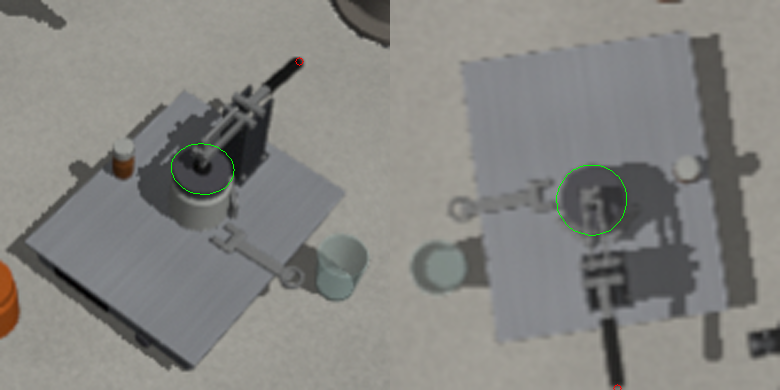

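The handle tip sits at the predicted locked position (scene crop 299,62). The foot is on the middle of the lid, the lid fits the home circle, and the vial, wrench and beaker haven't moved. I'm handing in.

```bash
python3 -c "
from rig import manip
print(manip.sign_off())"
```

```text
the job is handed in; nothing more can be done
None
```

The jar is home in the V stop and the clamp is locked with its foot on the lid. I handed the job in about 13.5 s into the 48 s limit; the cameras confirm both positions and the vial, wrench and beaker unmoved, but I couldn't measure the foot's force, and no verdict came back.

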